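Open the combination lock of the reference-board case and hold it out for inspection

TASK

Unlock the case of reference boards: turn the dial of the combination lock notch by notch until its white pointer ridge lines up with the index mark on the shackle side and clicks home, then pull the shackle fully out, lift the lock free of the hasp hook, and carry it over the middle of the empty grey tray. Finish while still holding the opened lock there, still and level with its dial up, its underside at least 10 cm above the desk: do not put it down or let it go. Leave the other things on the desk where they are.

Things in the scene. Friction and masses are not known exactly. Their poses are not given: they have to be found in the camera images.
- case: Fixed flat aluminium case, 220 (x) x 160 (y) x 60 mm high; origin under its centre. On its lid is a black nest, floor 64 mm above the desk; the nest's lip, 7 mm high and 4 mm thick, surrounds the lock's foot with 1.5 mm play. On the nest's -x side stands a steel hasp hook.
- lock: Loose brass padlock, 0.5 to 0.65 kg, lying dial up in the nest, its axes along the case's, centred 20 mm to +x of the case's centre. Body 70 (x) x 56 (y) x 32 mm; origin at the centre of its underside, z up through the dial. The U-shackle leaves its -x face. Room to grip the body from above across its y sides, over 9 mm above its underside. Free when the shackle is out: it lifts straight up.
- dial (a joint): Turn of the dial in rad, positive anticlockwise from above. Sprung notches at -1.4, -0.7, 0, +0.7 (stops -1.75, +0.95) pull it in with up to about 0.1 N m. The lock opens only at 0 (within 0.1 rad): the white pointer ridge then points to the lock's -x, at the dark index mark by the shackle. Starts in or between the notches -1.4 and -0.7. With the shackle out the dial is blocked.
- dial_grip (a point): On the dial's axis at half its height: round steel dial 36 mm in diameter, 14 mm high, from 1.5 mm above the lock body's top; this point is 40.5 mm above the lock's underside.
- shackle (a joint): How far the shackle is pulled out, in m: 0 closed, 0.024 fully out, towards the lock's -x. It needs about 2.5 N and stays where it is left; at any other dial setting a bolt inside stops it after about 2 mm.
- shackle_grip (a point): Moves with the shackle: midway between its two straight legs, 50 mm to -x of the lock's centre when closed, 17 mm above the lock's underside. The legs are 8 mm round bars along the lock's x, 40 mm wide over both; pinch them from outside, across y. The hook's post and nose stand between the legs.
- hook_nose (a point): End of the hasp hook's nose, on its top, 91 mm above the desk. The hook is 12 mm wide: a post inside the closed shackle, and a nose that reaches to -x, 70 mm from the lock's centre, over the shackle's crossbar, so that the lock cannot be lifted while the shackle is closed.
- tray: Fixed empty grey tray, 170 (x) x 130 (y) x 30 mm high, beside the case (left or right); origin under its centre.
- board: Bystander: green circuit board, 130 x 110 mm, about 22 mm high with its connectors; lies on the other side of the case.
- bottle: Bystander: clear bottle with white cap, 60 mm in diameter, 170 mm high, beyond the case.
- driver: Bystander: screwdriver lying far left, beyond the tray or board.
- tape: Bystander: roll of paper tape, 80 mm in diameter, 18 mm high, beyond the case.
- mouse: Bystander: grey mouse, 100 x 58 x 27 mm, beyond the case.
- cup: Bystander: white cup, 70 mm in diameter, 80 mm high, beyond the case.
Mind the look-alikes: they are no part of the job. What is shaped like the lock but blue or green is not meant.

How it is judged:
By the outcome, as a careful person would: the job done as asked, in the order asked, and still so for the second after the job is handed in, while the arm keeps its last pose, push and grip.
It also fails if it takes over 54 s, if anything falls off the work surface, if the arm or the gripper's body presses on something with over 40 N, if the wrist force passes 120 N, or if a joint passes its speed limit or range.

ROBOT

A 7-joint arm with a two-finger parallel gripper is mounted at the origin on the work surface. World frame = base frame: x ahead of the robot, y to its left, z up, the work surface at z = 0. Lengths are in m, angles in rad, forces in N, time in s.
With the tool pointing down it reaches from about 0.425 to 0.825 m from the base axis. Payload 3.6 kg.
Tool frame: the origin (TCP) lies where the fingers leave the gripper's body, on its centre line; the fingertips stand 73 mm ahead of it and the grasp point (between the pads) lies 54 mm ahead of it; x points along the fingers, y is the direction in which the jaws open and shut, and the axes are right-handed (so a half turn about x gives the same grasp; the last joint's range is limited). The gripper opens to 85 mm and grips with 20 to 120 N. Pads are 22 mm wide; open, the fingers measure 114 mm over their backs; the gripper's body (76 mm by 85 mm) begins 54 mm behind the grasp point. The pads swing forward as they close: fully open they stand 13 mm farther back than shut.
Start: joints at [-1.153, 0.615, -0.013, 1.423, 0.008, 1.103, -0.04], TCP at [0.279, 0.587, 0.304] pointing down, gripper open.
Joint ranges: [-3.12, 3.12], [-0.3, 2.06], [-1.34, 1.32], [0.26, 2.42], [-1.36, 4.5], [0.01, 1.98], [-2.84, 2.84]. Speed limits (rad/s): [2.79, 2.79, 3.14, 3.14, 3.14, 3.14, 3.14].

INTERFACE

Orientations are given as a unit quaternion [x, y, z, w].
In Python, from station import arm, snapshot, camera_info, ticket gives the robot as it stands. Calls block until the motion is done:
- arm.movep(position, orientation): joint-space move of the TCP to a pose.
- arm.line_to(position, velocity=0.15, ori=None): straight line of the TCP; ori=None keeps the orientation; velocity is the mean speed in m/s.
- arm.move_j(angles): joint-space move.
- arm.move_gripper(opening, effort=None): opening from 0.0 (shut) to 1.0 (fully open); effort is the grip in N (None keeps the last); returns when the fingers have stopped.
- arm.pause(seconds).
- arm.ik(position, orientation): joint angles nearest the present ones, or None.
- snapshot(name): name is "scene" or "top"; returns the picture (384x512x3 uint8, blue, green, red); there is no depth.
- camera_info(name): a dict with "fx", "fy", "cx", "cy" (pixels), "R" (3x3) and "t" (3): a world point X has camera coordinates R X + t. Camera axes: x right, y down, z forward; pixel columns grow to the right and rows downward; lengths in m; the calibration is good to about 2 mm. A picture is of the moment at which its call begins. camera_info takes no time and is no camera call.
A pose or a line that the arm cannot do raises arm.MotionError and nothing moves.
- ticket.finish_job(): hands the job in, once; it reports no verdict.
Readings, each from a call of its own:
- arm.read_time(): time.
- arm.read_joint_positions(): joint angles.
- arm.read_dq(): joint speeds.
- arm.read_effort(): joint torques, N m.
- arm.read_tool_pos(): TCP position.
- arm.read_eef_rot(): TCP orientation.
- arm.read_ft_force(): force on the tool from outside, world axes, zero at the start.
- arm.read_wrist_torque(): the same for the moment, N m.
- arm.read_opening(): opening from 0.0 (shut) to 1.0 (fully open).
Only numpy, scipy, OpenCV 4.12 (cv2) and the standard library are available. Lean on these libraries where they do the work, as an engineer would, in place of code of your own. Each camera call takes 0.05 s, during which the arm holds its last target. There are 200 camera calls.

## Working session

There is one attempt and no reset: what is moved stays moved. The work goes in short steps, each a Python script; the robot and the scene stay as the last script left them, time stands still between calls to the robot, and variables do not carry over. Pictures are saved under pics/ and viewed, about 8 in all and at most 12, crops included, and the job is handed in when it is done.

```bash
mkdir -p pics; ls; python3 - <<'E'
from station import arm, snapshot, camera_info
import cv2,numpy as np
for n in("scene","top"):
    cv2.imwrite(f"pics/{n}0.png",snapshot(n)); c=camera_info(n); print(n,c)
print(arm.read_time(),arm.read_tool_pos(),arm.read_eef_rot())
a=cv2.imread("pics/scene0.png");b=cv2.imread("pics/top0.png")
E
```

```text
pics
scene {'fx': 438.5776897315109, 'fy': 438.5776897315109, 'cx': 259.74104141296107, 'cy': 195.70452129761256, 'R': array([[ 0.27213442,  0.96221479, -0.00924972],
       [ 0.79233973, -0.229524  , -0.5652579 ],
       [-0.54602254,  0.14649721, -0.82486238]]), 't': array([-0.16539993, -0.39999894,  1.61029536])}
top {'fx': 375.3504318888488, 'fy': 375.3504318888488, 'cx': 258.27694846319974, 'cy': 186.41211098687293, 'R': array([[ 0.01423793, -0.99978701,  0.01494048],
       [-0.99201914, -0.01599629, -0.12506854],
       [ 0.12528089, -0.01304052, -0.99203561]]), 't': array([0.01502241, 0.56404598, 0.96500397])}
0.1 [0.27886329 0.58657051 0.30284804] [ 0.15480909  0.68994734 -0.15641357  0.68959525]
```

View pics/scene0.png

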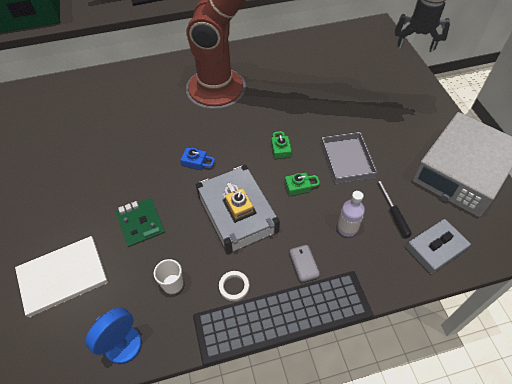

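View pics/top0.png

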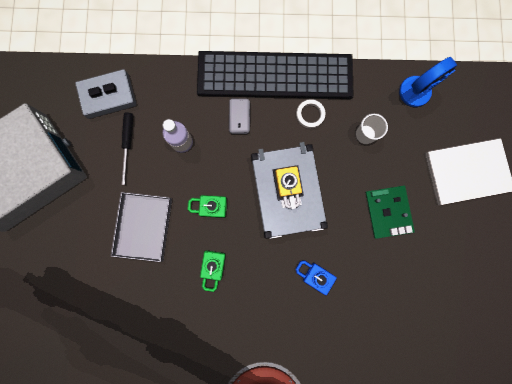

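The brass lock is on the case at top px (289,183) and the tray is at about (142,227). The green and blue locks are decoys. Next I'll enlarge the lock and measure.

```bash
cat > h.py <<'E'
import cv2,numpy as np
from station import arm,snapshot,camera_info
def ray(n,px,z):
    c=camera_info(n);R=c["R"];o=-R.T@c["t"]
    d=R.T@np.array([(px[0]-c["cx"])/c["fx"],(px[1]-c["cy"])/c["fy"],1])
    return o+d*(z-o[2])/d[2]
def proj(n,X):
    c=camera_info(n);p=c["R"]@np.array(X)+c["t"]
    return np.array([c["fx"]*p[0]/p[2]+c["cx"],c["fy"]*p[1]/p[2]+c["cy"]])
def crop(n,img,c,w,s):
    x,y=int(c[0]-w//2),int(c[1]-w//2)
    return cv2.resize(img[y:y+w,x:x+w],None,fx=s,fy=s,interpolation=cv2.INTER_CUBIC)
def brass(n,img):
    h=cv2.cvtColor(img,cv2.COLOR_BGR2HSV);m=cv2.inRange(h,(18,120,80),(34,255,255))
    k,l,st,ce=cv2.connectedComponentsWithStats(m);i=1+np.argmax(st[1:,4]);return (l==i).astype(np.uint8)
E
python3 - <<'E'
from h import *
A=cv2.imread("pics/scene0.png");B=cv2.imread("pics/top0.png")
for n,I in(("scene",A),("top",B)):
    m=brass(n,I);p=cv2.findNonZero(m);r=cv2.minAreaRect(p);print(n,r,m.sum())
    if n=="top": print([ray(n,q,.096).round(4) for q in cv2.boxPoints(r)], ray(n,r[0],.096))
# case (grey) in top, restricted window; tray
for nm,(x0,y0,x1,y1) in dict(case=(235,130,345,255),tray=(100,180,185,275)).items():
    g=cv2.cvtColor(B[y0:y1,x0:x1],cv2.COLOR_BGR2GRAY);m=cv2.inRange(g,75,255)
    m=cv2.morphologyEx(m,cv2.MORPH_OPEN,np.ones((3,3)))
    c=max(cv2.findContours(m,0,2)[0],key=cv2.contourArea)+np.array([x0,y0]);r=cv2.minAreaRect(c);print(nm,r)
    z=.06 if nm=="case" else .015
    q=[ray("top",k,z) for k in cv2.boxPoints(r)];print(np.round(q,4),ray("top",r[0],z),[np.linalg.norm(q[i]-q[i-1]) for i in(1,2)])
cv2.imwrite("pics/z0.png",np.hstack([crop("",A,(239,203),50,8),crop("",B,(290,187),50,8)]))
E
```

```text
scene ((238.80001831054688, 203.10003662109375), (25.93838882446289, 21.01903533935547), 63.43495178222656) 275
top ((288.2200012207031, 180.9600067138672), (27.72724723815918, 22.629009246826172), 79.69515228271484) 391
[array([ 0.6001, -0.0161,  0.096 ]), array([ 0.6114, -0.0723,  0.096 ]), array([ 0.5423, -0.0848,  0.096 ]), array([ 0.5313, -0.0291,  0.096 ])] [ 0.5710886  -0.05056764  0.096     ]
case ((288.46673583984375, 189.59103393554688), (89.94242095947266, 63.13521194458008), 80.31121826171875)
[[ 0.6552  0.0476  0.06  ]
 [ 0.6868 -0.1165  0.06  ]
 [ 0.4542 -0.1546  0.06  ]
 [ 0.4249  0.005   0.06  ]] [ 0.55357233 -0.05467523  0.06      ] [np.float64(0.1671078759050487), np.float64(0.23569044336084713)]
tray ((142.1900177001953, 225.66998291015625), (45.53767013549805, 64.62955474853516), 8.130102157592773)
[[0.3789 0.3993 0.015 ]
 [0.5495 0.3853 0.015 ]
 [0.5339 0.2632 0.015 ]
 [0.3638 0.2798 0.015 ]] [0.45560539 0.3319688  0.015     ] [np.float64(0.17108766888319465), np.float64(0.12309389750204329)]
```

View pics/z0.png

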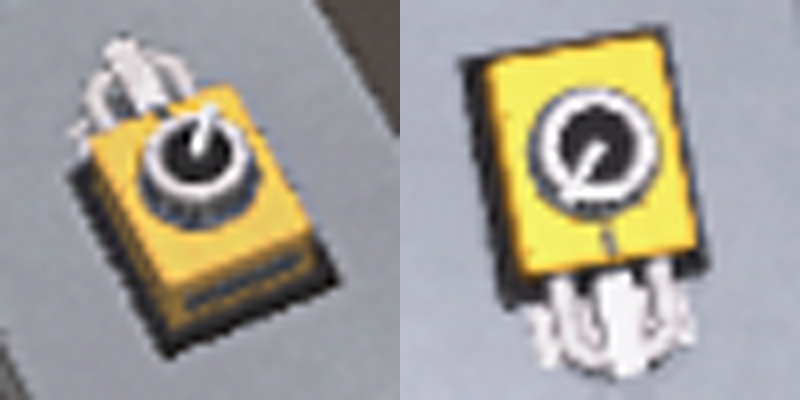

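```bash
cat >> h.py <<'E'
from scipy.spatial.transform import Rotation as Ro
def quat(a):
    s,c=np.sin(a),np.cos(a)
    return Ro.from_matrix(np.array([[0,0,-1],[c,s,0],[s,-c,0]]).T).as_quat()
def jaw():
    y=Ro.from_quat(arm.read_eef_rot()).as_matrix()[:,1];return np.arctan2(y[1],y[0])
E
python3 - <<'E'
from h import *
T=lambda x,y:(265+(x-400)/8-.45,162+y/8-.45)
S=lambda x,y:(214+x/8-.45,178+y/8-.45)
z=.096
q=[ray("top",T(*p),z) for p in((485,60),(660,30),(697,245),(525,275))];print(np.round(q,4),np.mean(q,0))
e=[q[0]-q[3],q[1]-q[2]];print("yaw",[np.arctan2(v[1],v[0]) for v in e],[np.arctan2(-v[0],v[1]) for v in(q[0]-q[1],q[3]-q[2])])
q=[ray("scene",S(*p),z) for p in((90,135),(238,85),(312,228),(165,283))];print(np.round(q,4),np.mean(q,0))
print("yaw",[np.arctan2(v[1],v[0]) for v in(q[3]-q[0],q[2]-q[1])])
for n,F,c,t in(("top",T,(597,147),(572,194)),("scene",S,(196,152),(210,108))):
    C=ray(n,F(*c),.1115);P=ray(n,F(*t),.113);d=P-C;print(n,C,"ptr angle",np.arctan2(d[1],d[0]),np.linalg.norm(d))
print("index",ray("top",T(607,240),.096))
print("jaw",jaw(),arm.read_opening(),arm.read_ft_force(),arm.read_joint_positions())
print(*[-camera_info(n)["R"].T@camera_info(n)["t"] for n in("top","scene")])
for a in(.18+np.pi/2-.7,.18-np.pi/2-.7): print(a,arm.ik([.572,-.051,.25],quat(a)))
E
```

```text
[[ 0.6008 -0.0175  0.096 ]
 [ 0.6114 -0.0727  0.096 ]
 [ 0.5433 -0.0844  0.096 ]
 [ 0.533  -0.0306  0.096 ]] [ 0.5721377 -0.0513163  0.096    ]
yaw [np.float64(0.1904930946832327), np.float64(0.1699109307261988)] [np.float64(0.1885344999263574), np.float64(0.1887883431194496)]
[[ 0.5449 -0.0824  0.096 ]
 [ 0.5386 -0.0276  0.096 ]
 [ 0.6037 -0.0183  0.096 ]
 [ 0.6113 -0.072   0.096 ]] [ 0.57463547 -0.05007536  0.096     ]
yaw [np.float64(0.15658435512906232), np.float64(0.14052388980071331)]
top [ 0.57150048 -0.05146649  0.1115    ] ptr angle 2.661386684962184 0.01691310463492436
scene [ 0.57264126 -0.05057733  0.1115    ] ptr angle 2.615998135558394 0.017886675294999967
index [ 0.5444342  -0.05620227  0.096     ]
jaw 1.1270283625501216 1.0005671482554295 [-0.05384786 -0.50599444  0.31538938] [-1.153495    0.61583197 -0.01259725  1.42473758  0.0080704   1.10339564
 -0.04040298]
[0.43843396 0.03662601 1.02763826] [ 1.24120364 -0.16856288  1.10063961]
1.0507963267948965 [-0.02777416  0.55632882  0.1228097   1.72069991 -0.084757    0.8697216
  1.18220637]
-2.0907963267948966 [-0.56367033  0.81567612  1.13319866  1.7370956  -0.81243372  1.13979951
 -1.26728973]
```

```bash
python3 - <<'E'
from h import *
C=np.array([.572,-.051]);yaw=.175;a0=yaw+np.pi/2-.7
arm.movep([*C,.26],quat(a0)); print(arm.read_time())
arm.move_gripper(.62,20)
arm.line_to([*C,.185],.12)
f0=arm.read_ft_force()
for z in(.180,.176,.173,.171):
    arm.line_to([*C,z],.04); f=arm.read_ft_force()-f0; print(z,f.round(2),arm.read_tool_pos().round(4))
    if f[2]>4: break
cv2.imwrite("pics/s1.png",np.hstack([crop("",snapshot("scene"),(239,195),80,5),crop("",snapshot("top"),(290,187),80,5)]))
print(arm.read_time(),arm.read_joint_positions(),jaw()-a0, arm.ik(arm.read_tool_pos(),quat(a0+.7)))
E
```

```text
2.5917
0.18 [ 0.87 -0.55  0.81] [ 0.572  -0.051   0.1803]
0.176 [0.01 0.59 0.27] [ 0.5718 -0.051   0.1758]
0.173 [ 1.14 -0.13  0.81] [ 0.5719 -0.051   0.1727]
0.171 [ 0.98  0.32 -0.06] [ 0.5719 -0.051   0.1709]
4.9167 [-0.02107893  0.66052122  0.11391142  1.79427381 -0.10937894  0.69285472
  1.1991139 ] 3.7242425978689653e-06 [ 0.10608339  0.65925882 -0.08726154  1.7899804   0.08336586  0.69590944
  1.71879663]
```

View pics/s1.png

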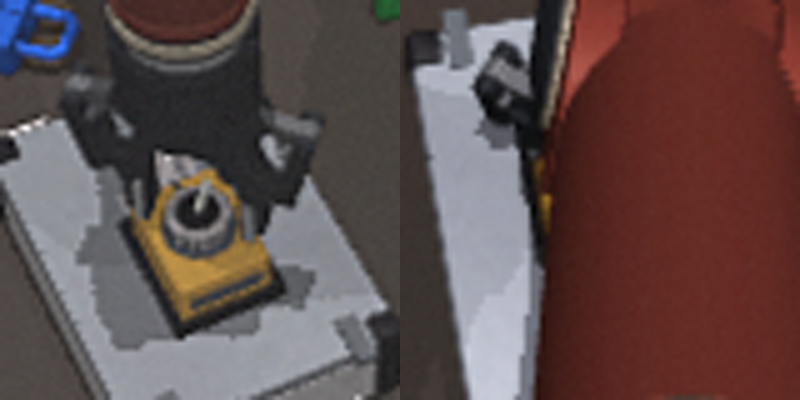

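The scene view shows the fingers straddling the dial with no contact. Next I close and turn, logging the wrist torque.

```bash
python3 - <<'E'
from h import *
f0=arm.read_ft_force()
arm.move_gripper(0.0,30); print("open mm",85*arm.read_opening(),(arm.read_ft_force()-f0).round(1),arm.read_wrist_torque().round(3))
q=np.array(arm.read_joint_positions());a=jaw()
for d in(.1,.2,.3,.4,.5,.6,.7):
    p=q.copy();p[6]+=d;arm.move_j(p);print(d,round(jaw()-a,3),arm.read_wrist_torque().round(3),(arm.read_ft_force()-f0).round(1))
arm.pause(.2)
cv2.imwrite("pics/s2.png",crop("",snapshot("scene"),(239,200),60,10))
print(arm.read_time(),arm.read_tool_pos(),arm.read_wrist_torque().round(3))
E
```

```text
open mm 34.356884693357934 [-1.3 -0.2  2.8] [-0.126  0.21  -0.055]
0.1 0.097 [-0.114  0.044 -0.067] [-0.4  0.1  0.9]
0.2 0.196 [-0.232  0.12  -0.038] [-0.2 -0.8  2.5]
0.3 0.295 [-0.401  0.108 -0.101] [-0.9 -0.3  0.9]
0.4 0.395 [-0.562  0.135  0.036] [-1.3 -1.9  1.3]
0.5 0.496 [-0.425  0.121  0.135] [-0.7 -2.4  0.9]
0.6 0.595 [-0.571  0.096  0.066] [-1.  -2.1  0.9]
0.7 0.695 [-0.543  0.006  0.006] [ 0.3 -2.   0.8]
7.2167 [ 0.57205167 -0.0513395   0.17136022] [-0.584  0.014 -0.044]
```

View pics/s2.png

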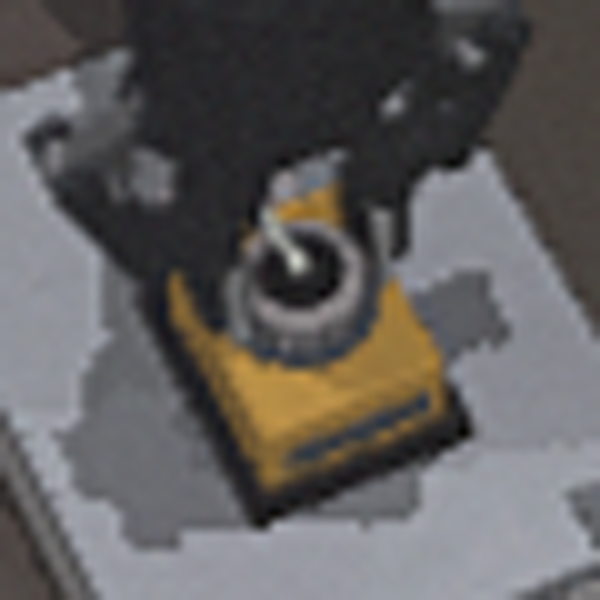

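Pointer ridge (270,215)→(295,265) now aims at the shackle, and the torque is back near zero at +0.7. I'll release, check from above, then pinch the shackle and pull.

```bash
python3 - <<'E'
from h import *
C=np.array([.572,-.051]);yaw=.175;u=np.array([np.cos(yaw),np.sin(yaw)]);Q=quat(yaw+np.pi/2)
arm.move_gripper(.7,30); p=arm.read_tool_pos()
arm.line_to([p[0],p[1],.20],.1)
G=C-.053*u
arm.line_to([*G,.20],.12,Q)
I=snapshot("scene");cv2.imwrite("pics/s3.png",crop("",I,(239,200),60,10))
f0=arm.read_ft_force()
for z in(.165,.155,.150,.146):
    arm.line_to([*G,z],.06);f=arm.read_ft_force()-f0;print(z,f.round(1))
    if f[2]>6:break
cv2.imwrite("pics/s4.png",np.hstack([cv2.imread("pics/s3.png")[:, :400],crop("",snapshot("scene"),(234,190),60,10)[:, 100:500]]))
print(arm.read_time(),arm.read_tool_pos())
E
```

```text
0.165 [-0.   1.1 -1.6]
0.155 [-1.2  0.1 -1. ]
0.15 [ 0.2  0.9 -0.3]
0.146 [-0.3  0.4 -1.2]
10.2583 [ 0.51975734 -0.06026145  0.14590486]
```

View pics/s4.png

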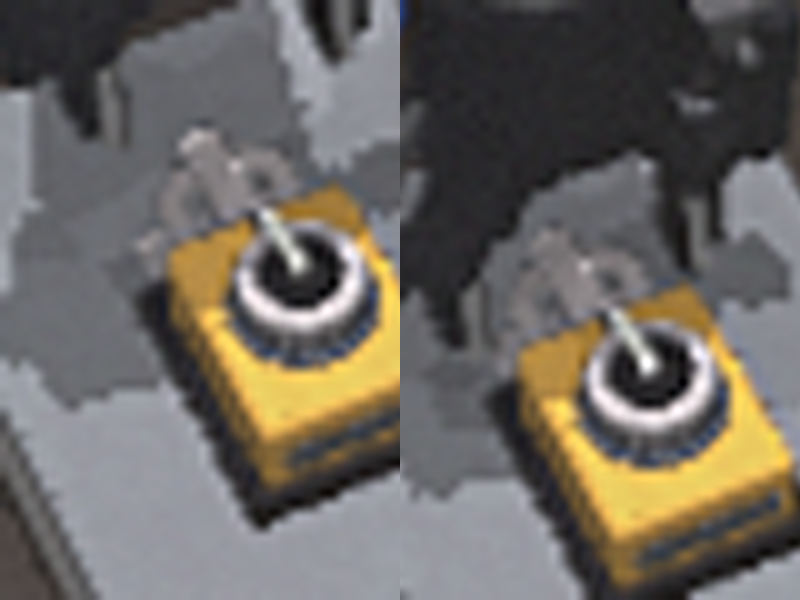

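The pointer is on the index and the fingers straddle the shackle. Now pinch and pull.

```bash
python3 - <<'E'
from h import *
yaw=.175;u=np.array([np.cos(yaw),np.sin(yaw),0])
f0=arm.read_ft_force()
arm.move_gripper(0.,40);print("mm",85*arm.read_opening(),(arm.read_ft_force()-f0).round(1))
p=arm.read_tool_pos();p0=p.copy()
for d in(.003,.006,.010,.015,.020,.024,.026,.0275):
    arm.line_to(p-u*d,.05);f=arm.read_ft_force()-f0;print(d,f@u,f.round(1),85*arm.read_opening())
    if abs(f@u)>15:break
print((arm.read_tool_pos()-p0)@u)
arm.move_gripper(.7,30)
t=arm.read_tool_pos();arm.line_to([*t[:2],.21],.12)
C=np.array([.572,-.051]);arm.line_to([*(C-u[:2]*.03),.22],.15)
arm.pause(.1)
cv2.imwrite("pics/s5.png",np.hstack([crop("",snapshot("scene"),(236,195),60,8)]));print(arm.read_time())
E
```

```text
mm 37.96366856544954 [-2.4  0.5  2. ]
0.003 -0.5832744556497588 [-0.4 -1.  -0.2] 37.79029500914074
0.006 1.1853062320780587 [ 1.3 -0.6 -1.2] 37.7174522828132
0.01 0.5236776390152527 [ 0.5  0.2 -0.1] 37.76230603979271
0.015 0.22694150412663236 [ 0.3 -0.2  1.1] 37.79244877210587
0.02 -0.11587592351079094 [-0.1  0.   1.4] 37.429185431245315
0.024 -0.49277058239756405 [-0.3 -1.1  1. ] 37.61922360442759
0.026 1.1884385779724302 [ 1.4 -1.  -0.4] 37.76068869813057
0.0275 4.345539935746846 [ 4.3  0.4 -2.5] 37.858936088433715
-0.026408240864374807
14.2583
```

View pics/s5.png

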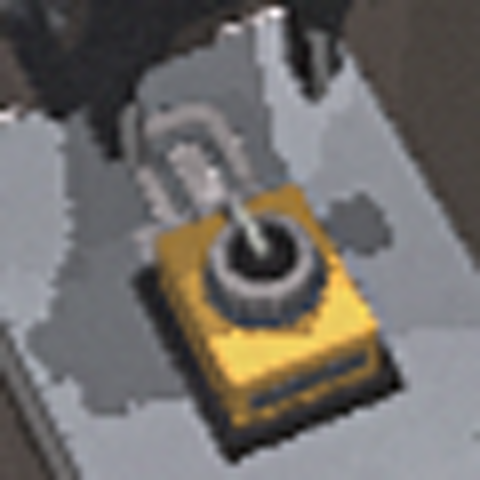

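The shackle is out (crossbar clear of the nose at (190,115)). Only 4 N built up at the end, so I'll pull once more to make sure it reaches the stop.

```bash
python3 - <<'E'
from h import *
yaw=.175;u=np.array([np.cos(yaw),np.sin(yaw),0]);C=np.array([.572,-.051,0])
G=C-u*.079
arm.line_to([*G[:2],.20],.15);arm.line_to([*G[:2],.146],.1)
f0=arm.read_ft_force()
arm.move_gripper(0.,60);p=arm.read_tool_pos()
for d in(.001,.002,.003,.004,.005,.006):
    arm.line_to(p-u*d,.03);f=arm.read_ft_force()-f0;q=arm.read_tool_pos();print(d,round(f@u,1),((q-p)@u*1e3).round(2),((q-C)@u).round(4))
    if abs(f@u)>14:break
arm.line_to(p-u*(d-.001),.03)
arm.move_gripper(.8,30)
t=arm.read_tool_pos();arm.line_to([*t[:2],.20],.12);print(arm.read_time())
cv2.imwrite("pics/s6.png",crop("",snapshot("scene"),(236,195),60,8))
I=snapshot("scene");m=brass("scene",I);r=cv2.minAreaRect(cv2.findNonZero(m));print(r,m.sum())
E
```

```text
0.001 1.5 -0.04 -0.0785
0.002 6.2 -0.23 -0.0787
0.003 6.8 -0.41 -0.0789
0.004 7.9 -0.55 -0.079
0.005 9.9 -0.71 -0.0792
0.006 10.7 -0.85 -0.0793
18.5333
((239.00003051757812, 202.5), (26.832815170288086, 21.01903533935547), 63.43495178222656) 295
```

The force rose at once with almost no travel, so the shackle is at its stop. Now I grip the body and lift.

```bash
python3 - <<'E'
from h import *
yaw=.175;u=np.array([np.cos(yaw),np.sin(yaw),0]);C=np.array([.572,-.051,0])-.002*u
arm.move_gripper(.9,30)
arm.line_to([*C[:2],.20],.15)
f0=arm.read_ft_force()
for z in(.165,.155,.147):
    arm.line_to([*C[:2],z],.08);f=arm.read_ft_force()-f0;print(z,f.round(1))
    if f[2]>8:break
arm.move_gripper(0.,90);print("mm",85*arm.read_opening(),(arm.read_ft_force()-f0).round(1))
p=arm.read_tool_pos()
for z in(.152,.165,.20,.245):
    arm.line_to([p[0],p[1],z],.06);print(z,(arm.read_ft_force()-f0).round(1),arm.read_wrist_torque().round(2),round(85*arm.read_opening(),2))
    if z==.165: arm.pause(.1)
S=snapshot("scene");cv2.imwrite("pics/s7.png",crop("",S,(236,185),100,6));print(arm.read_time())
E
```

```text
0.165 [ 0.8 -0.1  1.6]
0.155 [ 0.3 -0.3 -0.3]
0.147 [ 1.1  0.5 -0.1]
mm 53.89180198855065 [-1.1  1.   4.8]
0.152 [ 2.5 -0.6 -4.8] [-0.03 -0.29 -0.01] 53.56
0.165 [ 0.5 -0.2 -5.8] [-0.04 -0.05  0.  ] 53.78
0.2 [ 0.2  0.5 -5.9] [0.02 0.01 0.02] 53.5
0.245 [ 0.1  0.1 -5.7] [0.02 0.   0.05] 53.68
23.425
```

View pics/s7.png

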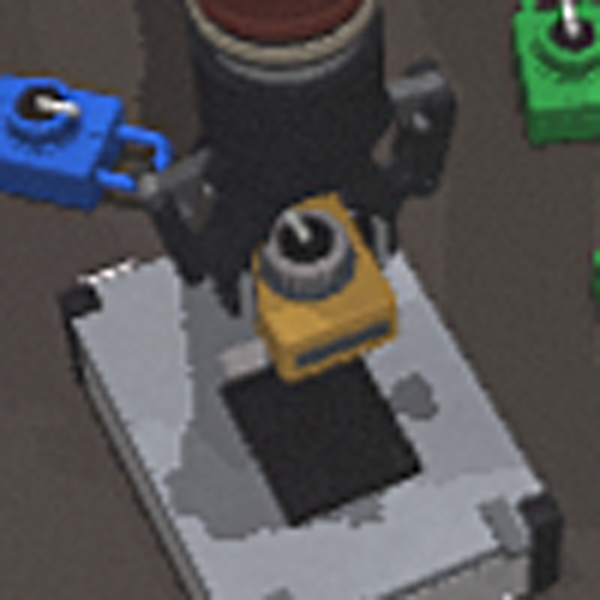

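The lock is lifted clear (5.8 N hanging, level at about (325,280)), and the nest is empty. Next I carry it to the tray.

```bash
python3 - <<'E'
from h import *
A=cv2.imread("pics/scene0.png");x0,y0=315,125
g=cv2.cvtColor(A[y0:190,x0:382],cv2.COLOR_BGR2GRAY);m=cv2.morphologyEx(cv2.inRange(g,80,255),cv2.MORPH_OPEN,np.ones((3,3)))
c=max(cv2.findContours(m,0,2)[0],key=cv2.contourArea)+np.array([x0,y0]);r=cv2.minAreaRect(c);print("scene tray",r,ray("scene",r[0],.015))
T=np.array([.456,.332])
Q=arm.read_eef_rot();z=.245
print(arm.ik([*T,z],Q),arm.ik([*T,z],quat(.175+np.pi/2+.6)))
try: arm.line_to([*T,z],.1)
except arm.MotionError as e:
    print(e);arm.line_to([*T,z],.1,quat(.175+np.pi/2+.6))
arm.pause(.5)
print(arm.read_time(),arm.read_tool_pos(),85*arm.read_opening(),arm.read_ft_force().round(1),arm.read_wrist_torque().round(2),Ro.from_quat(arm.read_eef_rot()).as_matrix()[:,0].round(4))
S=snapshot("scene");t=snapshot("top")
cv2.imwrite("pics/s8.png",np.hstack([crop("",S,(348,145),100,4),crop("",t,(150,215),100,4)]))
E
```

```text
scene tray ((347.98455810546875, 158.0053253173828), (44.00874710083008, 36.93474578857422), 70.97439575195312) [0.46077284 0.33346232 0.015     ]
[-0.75872428  0.54922567  0.14055543  1.75477658 -0.09908176  0.84541244
  1.17314987] [-0.6537263   0.54596768 -0.02207205  1.7519372   0.01533749  0.84385429
  1.66301231]
28.075 [0.45599116 0.33198773 0.24497426] 53.648493280532385 [-0.4  0.7 -6.1] [ 0.03 -0.02 -0.03] [-1.e-04 -0.e+00 -1.e+00]
```

View pics/s8.png

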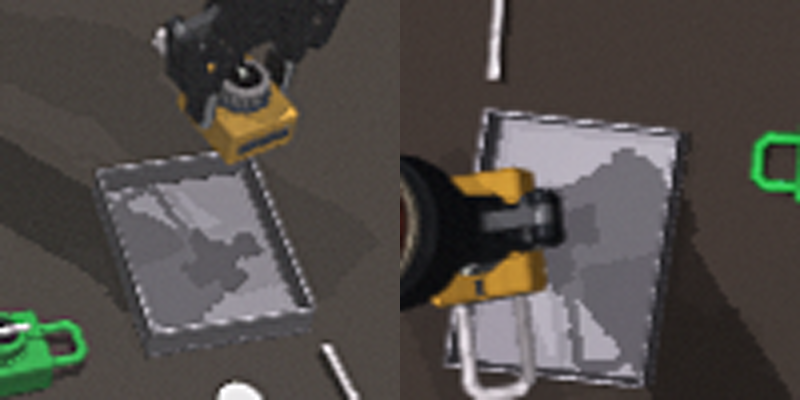

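The shackle is out and the lock is held level. One projection check against parallax, then I hand in.

```bash
python3 - <<'E'
from h import *
from station import ticket
for n in("top","scene"): print(n,proj(n,[.456,.332,.194]))
print("seen: top ~(123.5,224), scene ~(362,128)", abs(arm.read_dq()).max(), arm.read_time())
d=np.linalg.norm(proj("top",[.456,.332,.194])-np.array([123.5,224]))
if d<8: ticket.finish_job();print("finished")
E
```

```text
top [118.42529805 223.7545177 ]
scene [356.7092662  116.91214875]
seen: top ~(123.5,224), scene ~(362,128) 0.0016866983417496392 28.175
the job is handed in; nothing more can be done
finished
```

The lock is open, and the arm is holding it over the middle of the grey tray. I handed the job in at about 28 s of the 54 s allowed; it reported no verdict.

- **Dial:** I turned it one notch, +0.7 rad from -0.7. The wrist torque fell back to about zero, and the picture showed the pointer on the index mark.
- **Shackle:** I pulled it about 26 mm, which includes the lock sliding in its nest. A second pull met rising force, up to about 11 N, with under 1 mm of movement, so I take it to be at its stop.
- **Lift and carry:** I gripped the body across its y sides and lifted it straight off the hook, then carried it to the tray. I saw nothing else on the desk disturbed.
- **Last checks:** The tool is vertical, the joints are still, and about 6 N hangs in the grip with no slip. The underside should be about 16 cm above the desk, worked out from the tool height.

**Small disagreements:**
- **Tray centre:** the two cameras put it about 5 mm apart, and I used the top camera's estimate.
- **Lock position:** my rough by-eye position in the last picture was 5 px (top) and 12 px (scene) from where I calculated it. I put this down to the lock being partly hidden by the gripper and its front face showing, and did not check further.

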